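# Pack sample tubes and lock the carrier cover

## Robot

A 6-joint arm with a two-finger parallel gripper is mounted at the origin on the work surface. World frame = base frame: x ahead of the robot, y to its left, z up, the work surface at z = 0. Lengths are in m, angles in degrees, forces in N, time in s.
With the tool pointing down it reaches from about 0.375 to 0.825 m from the base axis. Payload 5.5 kg.
Tool frame: the origin (TCP) lies on the centre line of the jaws, within the pads' length; the fingertips stand 17 mm ahead of it and the grasp point (between the pads) lies 2 mm behind it; z points along the fingers, y is the line along which they close (so a half turn about z gives the same grasp; the last joint's range is limited). The gripper opens to 85 mm and grips with 20 to 120 N. Pads are 22 mm wide; open, the fingers measure 114 mm over their backs; the gripper's body (76 mm by 85 mm) begins 54 mm behind the grasp point. The pads swing forward as they close: fully open they stand 13 mm farther back than shut.
Start: joints at [-76.719, 17.962, -2.699, 69.339, 0, 90], TCP at [0.138, -0.584, 0.248] pointing down, gripper open.
Joint ranges: [-152.73, 152.73], [-39.44, 99.34], [-58.76, 71.6], [-118.89, 123.64], [-81.53, 83.1], [-180, 180]. Speed limits (degrees/s): [136.94, 136.94, 172.46, 180, 180, 180].

## Interface

Orientations are given as [roll, pitch, yaw] about the fixed x, y, z axes, in that order (R = Rz(yaw) Ry(pitch) Rx(roll)).
In Python, from cell import ctrl gives the robot as it stands.
- The arm moves only by the tool jog_arm, never from a script. Its argument "moves" is a list of rows, each a list of 6 numbers: the shift along the tool's x, y, z in m, then the turn, a rotation vector about the tool's x, y, z in degrees. A call has 1 to 10 rows; each row is the pose to reach, as a shift and turn from the pose commanded when the call began, along the tool's axes at that moment; what a row does not reach only later rows make up. A row lasts 1/8 s, in which the tool goes at most 62.5 mm and 10.7 degrees, less where a joint would pass 70% of its speed; a pose out of reach is approached as far as the arm can. A call with a gripper value outside its range is refused whole. "jaw" is the opening, from 0 (shut) to 1 (fully open), set as the call begins (left out, the last holds). The fingers move at their own pace and stop on an object; the grip force is fixed at half the most. Time passes only in rows, so rows that repeat a pose let the fingers close. It gives the time, the measured TCP pose, the force, the opening and the grip force at its end, in the units of the state.
- ctrl.state(): the state, without advancing time (a new reading comes with each control period).
- ctrl.get_image(name): name is "scene" or "top" or "wrist"; returns a dict with "color" (420x560x3 uint8, blue, green, red), "depth" (420x560 float32, m along the optical axis (not along the pixel's ray), 0 where there is no reading), "intrinsics" (3x3 intrinsics, pixels), "R" (3x3) and "t" (3): a world point X has camera coordinates R X + t. Camera axes: x right, y down, z forward; pixel columns grow to the right and rows downward; lengths in m; the calibration is good to about 2 mm. A picture is of the moment at which its call begins.
- ctrl.job_done(): hands the job in; it is judged then, once.
The state is a dict: "t": time; "joints": joint angles; "joint_velocities": joint speeds; "tau": joint torques, N m; "ee_pos": TCP position; "tcp_rot": TCP orientation; "wrist_force": force on the tool from outside, world axes, zero at the start; "torque": the same for the moment, N m; "grip_width": finger opening in m; "finger_force": force on a finger pad.
Only numpy, scipy, OpenCV 4.12 (cv2) and the standard library are available. Lean on these libraries where they do the work, as an engineer would, in place of code of your own. Each camera call takes 0.05 s, during which the arm holds its last target. There are 200 camera calls.

## Task

Lift every sample tube out of the green rack and stand it in a pocket of the white carrier, then put the aluminium cover fully home on the carrier. Lock the cover by pushing each of its two orange quarter-turn studs in and turning it a full ninety degrees clockwise to its stop, never forcing it round before it is pushed in, and let go. Leave the scissors, bottle and carton where they are.

Things in the scene. Friction and masses are not known exactly. Their poses are not given: they have to be found in the camera images.
- carrier: White open-topped transport carrier fixed to the bench, 284 x 122 mm, 122 mm high, walls 6 mm, 110 mm clear inside across y. Origin: centre of its underside; x along its length, z up. Five pockets 28 x 28 mm in a row along x at 36 mm pitch, between grey rails and dividers whose tops lie 66 mm above the bench; a tube standing in one ends 16 mm below the rim. Half a turn of it makes no difference
- rim (a point): centre of the carrier's mouth, at rim height 122 mm. At each end of the carrier, 116.5 mm from here along its x, is a keyhole receptacle for a stud: steel strips flush with the rim, 8 mm thick, with a slot 11 mm wide between them that runs along x
- pocket0 (a point): centre of the floor (6 mm above the bench) of the carrier pocket at x = -72, y = 0 mm of the carrier
- pocket1 (a point): centre of the floor (6 mm above the bench) of the carrier pocket at x = -36, y = 0 mm of the carrier
- pocket2 (a point): centre of the floor (6 mm above the bench) of the carrier pocket at x = 0, y = 0 mm of the carrier
- pocket3 (a point): centre of the floor (6 mm above the bench) of the carrier pocket at x = 36, y = 0 mm of the carrier
- pocket4 (a point): centre of the floor (6 mm above the bench) of the carrier pocket at x = 72, y = 0 mm of the carrier
- rack: Green plastic tube rack fixed to the bench, foot 224 x 64 x 8 mm, block 214 x 54 mm, top 72 mm above the bench. Five square wells in a row along its x at 40 mm pitch, each 24 x 24 mm and 64 mm deep: tubes come out only straight up. Origin: centre of its underside, z up
- tube1: Sealed sample tube, 22 x 22 mm square, 100 mm tall, about 60 g, clear with yellow contents and a blue cap over the top 30 mm. Starts upright in a rack well, 36 mm of it above the rack. Origin: centre of its underside, z up through the cap, x and y along its square sides. Three to five tubes are present; an absent one reads None
- tube2: Sealed sample tube, 22 x 22 mm square, 100 mm tall, about 60 g, clear with yellow contents and a blue cap over the top 30 mm. Starts upright in a rack well, 36 mm of it above the rack. Origin: centre of its underside, z up through the cap, x and y along its square sides. Three to five tubes are present; an absent one reads None
- tube3: Sealed sample tube, 22 x 22 mm square, 100 mm tall, about 60 g, clear with yellow contents and a blue cap over the top 30 mm. Starts upright in a rack well, 36 mm of it above the rack. Origin: centre of its underside, z up through the cap, x and y along its square sides. Three to five tubes are present; an absent one reads None
- tube4: Sealed sample tube, 22 x 22 mm square, 100 mm tall, about 60 g, clear with yellow contents and a blue cap over the top 30 mm. Starts upright in a rack well, 36 mm of it above the rack. Origin: centre of its underside, z up through the cap, x and y along its square sides. Three to five tubes are present; an absent one reads None
- tube5: Sealed sample tube, 22 x 22 mm square, 100 mm tall, about 60 g, clear with yellow contents and a blue cap over the top 30 mm. Starts upright in a rack well, 36 mm of it above the rack. Origin: centre of its underside, z up through the cap, x and y along its square sides. Three to five tubes are present; an absent one reads None
- cover: Loose aluminium cover, 0.5 kg: plate 282 x 120 x 8 mm on four taper feet 12 mm high that drop inside the carrier's walls (1.5 mm play, 4 mm lead-in). Solid black rib handle at its middle: 90 mm long (x), 14 wide (y), 38 high. Origin: between the feet's tips; plate top at z = 20 mm, handle top 58 mm. Lies feet down on the bench. Home: origin 110 mm above the bench, lengthwise with the carrier, either way round
- studA (a point): Centre of stud A's orange grip bar, 116.5 mm from the cover's centre on its +x half, 52 mm above the cover's origin when out. Bar 36 mm long (x of this point), 12 wide (y), 24 high, on a steel disc 38 mm across, 5 mm thick, its underside 15 mm above the plate; all this moves in when pushed. The key below (36 x 7 mm, along the bar) reaches 8.5 mm under the plate, into the carrier's slot
- studB (a point): the same for stud B, on the -x half of the cover
- pushA (a joint): how far stud A is pushed in, m: 0 out, 0.012 its stop; a spring pushes it out with 4 N at 0, 13 N at the stop. On the carrier it cannot turn until 0.009 or more in, when its key clears the slot; turned and let go, it springs back only to about 0.0075, the key caught under the strips
- pushB (a joint): how far stud B is pushed in, m: 0 out, 0.012 its stop; a spring pushes it out with 4 N at 0, 13 N at the stop. On the carrier it cannot turn until 0.009 or more in, when its key clears the slot; turned and let go, it springs back only to about 0.0075, the key caught under the strips
- camA (a joint): turn of stud A, rad: 0 = bar along the cover (unlocked, as at the start), grows clockwise seen from above, 1.571 = bar across the cover, against its stop (locked). Turns easily (under 0.1 N m) and stays where it is left
- camB (a joint): turn of stud B, rad: 0 = bar along the cover (unlocked, as at the start), grows clockwise seen from above, 1.571 = bar across the cover, against its stop (locked). Turns easily (under 0.1 N m) and stays where it is left
- scissors: bystander: black-handled scissors lying on the bench, about 170 mm long; origin under the middle
- spray: bystander: upright bottle 56 mm across, 150 mm tall; origin under its centre
- carton: bystander: white carton 100 x 140 x 60 mm; origin under its centre
There are look-alikes about, which are no part of the job. Leave any red or turquoise look-alike of the tube1 alone.

How it is judged:
By the outcome, as a careful person would: the job done as asked, in the order asked, and still so for the second after the job is handed in, with the robot touching nothing.
Of tube1, tube2, tube3, tube4, tube5 only 3 to 5 are there at a start; the rules pass over those that are not, and their reading is None.
At some moment in a run one of cover may be knocked a few centimetres aside while the robot is not near it.
It also fails if it takes over 210 s, if anything falls off the work surface, if the arm or the gripper's body presses on something with over 40 N, if the wrist force passes 120 N, or if a joint passes its speed limit or range.

## Working session

There is one attempt and no reset: what is moved stays moved. The work goes in short steps, Python scripts to look and compute and a tool call to move; the robot and the scene stay as the last step left them, time stands still between calls to the robot, and variables do not carry over. Pictures are saved under pics/ and viewed, at most 14 in all, crops included, and the job is handed in when it is done.

Besides the shell and the picture viewer there is one more tool, called after "Emit:" as name([rows], argument=value, ...), one row to a line, values as JSON. jog_arm: Moves the arm, as the interface text tells. Its arguments: {"type":"object","properties":{"moves":{"type":"array","items":{"type":"array","items":{"type":"number"}}},"jaw":{"type":"number"}},"required":["moves"]}

```bash
ls; mkdir -p pics; cat > h.py <<'E'
import numpy as np, cv2
from cell import ctrl
from scipy.spatial.transform import Rotation as Ro
def save(n,f,s=1):
    im=ctrl.get_image(n); cv2.imwrite('pics/'+f+'.png',im['color']); np.savez('pics/'+f+'.npz',**im); return im
def load(f): return dict(np.load('pics/'+f+'.npz'))
def ray(im,u,v,z):
    K,R,t=im['intrinsics'],im['R'],im['t']; c=-R.T@t
    d=R.T@np.linalg.solve(K,np.array([u,v,1.]))
    return c+d*(z-c[2])/d[2]
def pts(im):
    h,w=im['depth'].shape; u,v=np.meshgrid(np.arange(w),np.arange(h)); d=im['depth']
    K=im['intrinsics']; P=np.stack([(u-K[0,2])/K[0,0]*d,(v-K[1,2])/K[1,1]*d,d],-1)
    return (P-im['t'])@im['R']
E
python3 - <<'E'
from h import *
for n in ['top','scene']:
    im=save(n,n+'0'); print(n,-im['R'].T@im['t'],im['R'][2],im['intrinsics'][0])
print(ctrl.state())
E
```

```text
pics
top [0.50688454 0.01688292 1.22627473] [ 0.06581326 -0.0107603  -0.99777394] [406.89795449   0.         278.6315408 ]
scene [ 1.34943701 -0.62897482  0.85501813] [-0.6095329   0.51209365 -0.60516918] [476.74287894   0.         287.16219258]
{'t': 0.1, 'joints': array([-7.67201552e+01,  1.79995303e+01, -2.74957712e+00,  6.93389033e+01,
        1.95723297e-03,  9.00007836e+01]), 'joint_velocities': array([-0.00566279, -0.03526423,  0.10097048, -0.01424011, -0.05018005,
        0.04933033]), 'tau': array([-2.82986781e-03, -5.40769100e+01,  3.40540016e+01,  1.12439407e-02,
        1.68382489e-04,  7.93038168e-06]), 'ee_pos': array([ 0.13772082, -0.58347016,  0.24751888]), 'tcp_rot': array([-1.79911989e+02, -1.95602698e-03,  1.32790582e+01]), 'wrist_force': array([-0.40215102, -0.42286038, -0.64530255]), 'torque': array([ 0.01604317,  0.0059919 , -0.02814836]), 'finger_force': 0.0, 'grip_width': 0.08510077112666688}
```

View pics/top0.png

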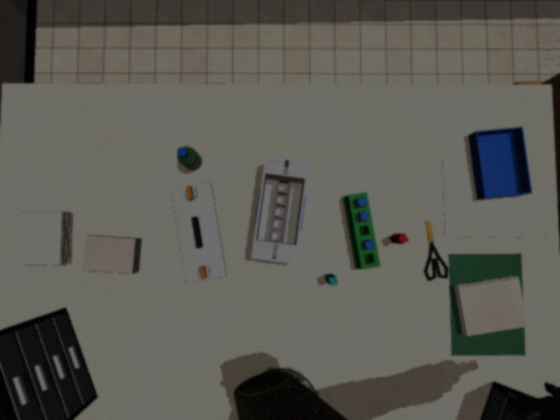

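View pics/scene0.png

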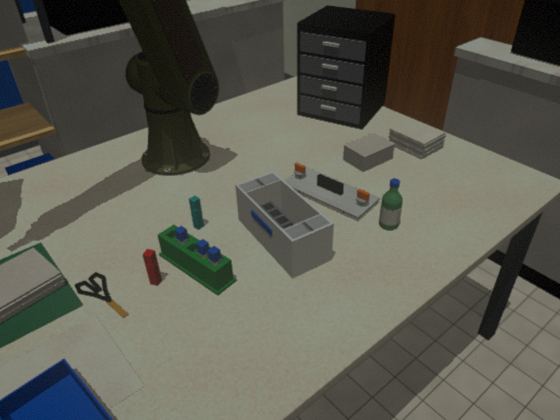

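Top view: the tubes wanted are blue caps in the green rack at (361,202), (364,216) and (368,244). Possible mix-ups are the red tube (399,238), the turquoise tube (331,279), the blue bottle cap (187,152) and the blue tray (500,163). The carrier is at (279,210), the cover at (198,232) with orange studs at (189,192) and (203,271). Next I measure them and check with a close crop.

```bash
cat >> h.py <<'E'
def rect(P,m):
    q=P[m][:,:2].astype(np.float32); (c,s,a)=cv2.minAreaRect(q*1000); return np.round(c,1),np.round(s,1),round(a,2),m.sum()
def comps(m,amin=8):
    n,l,s,c=cv2.connectedComponentsWithStats(m.astype(np.uint8)); return [(c[i],s[i,4],l==i) for i in range(1,n) if s[i,4]>=amin]
E
python3 - <<'E'
from h import *
im=load('top0'); P=pts(im); Z=P[...,2]; hsv=cv2.cvtColor(im['color'],cv2.COLOR_BGR2HSV); H,S,V=[hsv[...,i].astype(int) for i in range(3)]
roi=np.zeros(Z.shape,bool); roi[140:300,150:420]=1
print('bench z',np.median(Z[230:290,270:320]), 'noise',Z[290:310,270:300].std())
def show(n,m,z):
    for c,a,mm in comps(m&roi):
        print(n,c.round(1),a,'ray',ray(im,*c,z).round(4),'Z',np.median(Z[mm]).round(4),'rect',rect(P,mm)[:3])
show('caps',(H>100)&(H<130)&(S>120)&(V>60),.108)
show('orange',(H>3)&(H<22)&(S>130)&(V>80),.064)
show('green',(H>45)&(H<80)&(S>120)&(V>30),.072)
show('rim',(Z>.112)&(Z<.132)&(S<80),.122)
show('plate',(Z>.012)&(Z<.03)&(S<80),.02)
show('black',(V<40)&(S<255),.058)
top=cv2.resize(im['color'][180:280,330:410],None,fx=5,fy=5,interpolation=2); t2=cv2.resize(im['color'][140:300,165:315],None,fx=3.125,fy=3.125,interpolation=2)
cv2.imwrite('pics/c1.png',cv2.convertScaleAbs(top[:500],alpha=1.6)); 
b=np.zeros((500,880,3),np.uint8); b[:,:400]=top; b[:500,405:405+469]=t2[:500]; cv2.imwrite('pics/c1.png',cv2.convertScaleAbs(cv2.resize(b,(800,455)),alpha=1.6))
E
```

```text
bench z 0.0005137974537445895 noise 0.08659468514562106
caps [181.9 151.5] 62 ray [0.7361 0.2728 0.108 ] Z 0.1486 rect (array([727.6, 263.6]), array([20.3, 22.1]), 4.0)
caps [361.4 201.7] 56 ray [ 0.596 -0.224  0.108] Z 0.1073 rect (array([ 596.6, -224.3]), array([19.9, 19.7]), 89.21)
caps [363.9 215.6] 57 ray [ 0.5574 -0.2302  0.108 ] Z 0.1055 rect (array([ 557.5, -230.3]), array([21.6, 20.6]), 11.08)
caps [369.3 244.4] 59 ray [ 0.4784 -0.2437  0.108 ] Z 0.1071 rect (array([ 487.1, -118.9]), array([273.4,  22.4]), 86.42)
orange [188.9 192.1] 41 ray [0.6276 0.2611 0.064 ] Z 0.063 rect (array([627.8, 261.4]), array([30.7,  9.8]), 9.45)
orange [201.9 272.4] 44 ray [0.3996 0.2216 0.064 ] Z 0.0626 rect (array([457.6, 127.3]), array([ 30.9, 239.8]), 31.42)
green [189.6 156.9] 95 ray [0.7279 0.2587 0.072 ] Z 0.1041 rect (array([722.5, 251.6]), array([23.9, 44.7]), 72.59)
green [362.3 232.4] 991 ray [ 0.5114 -0.2329  0.072 ] Z 0.0705 rect (array([ 500., -125.]), array([208.8, 278. ]), 9.21)
rim [280.  209.4] 1851 ray [0.5741 0.0013 0.122 ] Z 0.1208 rect (array([576. ,   1.1]), array([122.1,
[... 872 characters left out ...]
] 169 ray [0.5133 0.2388 0.058 ] Z 0.0564 rect (array([530.1, 135.6]), array([ 84.7, 226.6]), 9.4)
black [364.5 230.3] 55 ray [ 0.5174 -0.2424  0.058 ] Z 0.0261 rect (array([ 518.2, -246.4]), array([23.4,  8. ]), 6.88)
black [394.8 238.3] 43 ray [ 0.4943 -0.3292  0.058 ] Z 0.0488 rect (array([ 493.9, -330.9]), array([ 8.9, 20.6]), 85.07)
black [362.9 244.7] 27 ray [ 0.4763 -0.237   0.058 ] Z 0.076 rect (array([ 477.4, -231.3]), array([ 6.8, 20. ]), 88.65)
black [369.4 258.3] 58 ray [ 0.4376 -0.2551  0.058 ] Z 0.0325 rect (array([ 435.5, -260.3]), array([12.1, 27.2]), 63.9)
black [327.8 277.3] 31 ray [ 0.384  -0.1355  0.058 ] Z 0.0547 rect (array([ 384.7, -136.8]), array([10.6, 22.5]), 50.93)
```

View pics/c1.png

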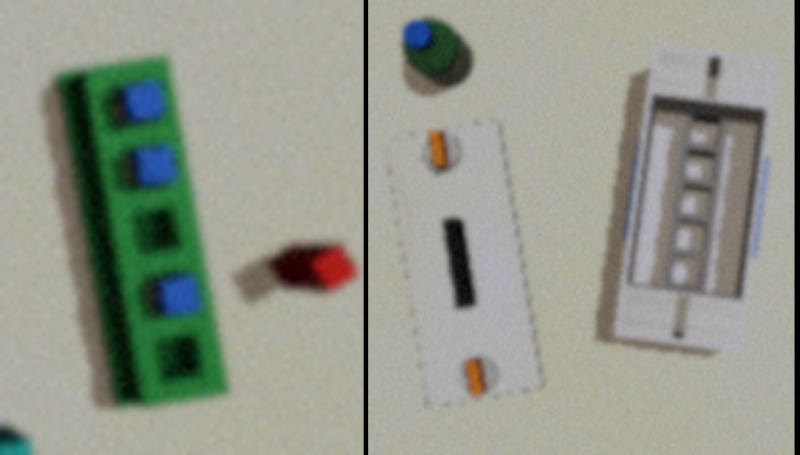

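The crop confirms three blue-capped tubes in wells 1, 2 and 4 of the rack. The red one stands outside it. The measured sizes match: carrier 284x122, plate 282x121, caps at z≈0.107. I'll move over the rack for a wrist look.

```bash
cat >> h.py <<'E'
def to(x,y,z,yaw,s=None):
    s=s or ctrl.state(); R=Ro.from_euler('xyz',s['tcp_rot'],degrees=True)
    T=Ro.from_euler('xyz',[180,0,yaw],degrees=True)
    d=R.inv().apply(np.array([x,y,z])-s['ee_pos']); r=(R.inv()*T).as_rotvec(degrees=True)
    print('at',s['ee_pos'].round(4),s['tcp_rot'].round(2),'-> row',d.round(4).tolist(),r.round(2).tolist())
E
python3 -c "
from h import *
to(.49,-.234,.30,9.5)"
```

```text
at [ 0.1377 -0.5835  0.2475] [-179.91   -0.     13.28] -> row [0.4231, -0.2593, -0.0521] [-0.09, 0.0, 3.78]
```

Emit:
jog_arm([
  [0.423,-0.259,-0.052,-0.09,0,3.8],
  [0.423,-0.259,-0.052,-0.09,0,3.8],
  [0.423,-0.259,-0.052,-0.09,0,3.8],
  [0.423,-0.259,-0.052,-0.09,0,3.8],
  [0.423,-0.259,-0.052,-0.09,0,3.8],
  [0.423,-0.259,-0.052,-0.09,0,3.8],
  [0.423,-0.259,-0.052,-0.09,0,3.8],
  [0.423,-0.259,-0.052,-0.09,0,3.8],
  [0.423,-0.259,-0.052,-0.09,0,3.8],
  [0.423,-0.259,-0.052,-0.09,0,3.8],
], jaw=0.6)

```text
t: 1.35
ee_pos: [0.4897, -0.2345, 0.2998]
tcp_rot: [179.9, 0.1, 9.5]
wrist_force: [-0.5, 1.2, -0.0]
grip_width: 0.051
finger_force: 0.0
```

```bash
python3 - <<'E'
from h import *
im=save('wrist','w1'); print(-im['R'].T@im['t'],im['R'].round(3))
P=pts(im); Z=P[...,2]; hsv=cv2.cvtColor(im['color'],cv2.COLOR_BGR2HSV); H,S,V=[hsv[...,i].astype(int) for i in range(3)]
for c,a,mm in comps((H>100)&(H<130)&(S>120)&(Z>.098),40):
    print('cap',c.round(1),a,'ray',ray(im,*c,.108).round(4),'Z',np.median(Z[mm]).round(4),rect(P,mm)[:3])
print(rect(P,(H>45)&(H<80)&(S>120)&(Z>.066)&(Z<.078)))
to(.478,-.244,.094,9.5)
E
```

```text
[ 0.56872393 -0.22090536  0.42553754] [[ 0.166 -0.986 -0.001]
 [-0.936 -0.158  0.314]
 [-0.309 -0.051 -0.95 ]]
cap [289.9  75.4] 590 ray [ 0.598  -0.2269  0.108 ] Z 0.1081 (array([ 589.6, -228.4]), array([38.9, 21.3]), 8.87)
cap [289.4 118.9] 501 ray [ 0.559  -0.2334  0.108 ] Z 0.1082 (array([ 559.5, -233.3]), array([22.6, 21.2]), 10.31)
cap [288.4 195.5] 437 ray [ 0.4815 -0.2463  0.108 ] Z 0.1081 (array([ 480.3, -246.7]), array([21.9, 20.5]), 9.61)
(array([ 519. , -239.6]), array([213.2,  53.1]), 9.39, np.int64(6331))
at [ 0.4893 -0.2351  0.2998] [1.7993e+02 6.0000e-02 9.4500e+00] -> row [-0.0123, 0.0067, 0.2059] [0.07, 0.06, -0.05]
```

View pics/w1.png

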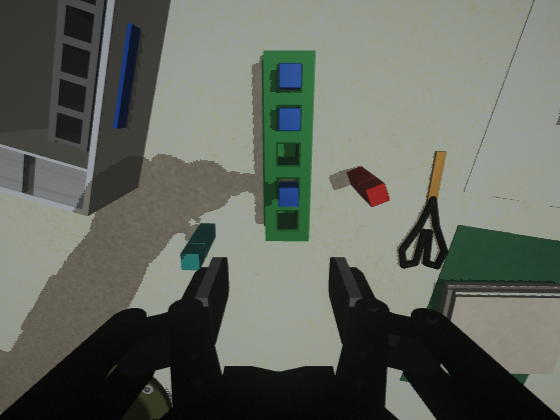

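The wrist view shows the caps in the rack at (290,75), (289,119) and (288,195), with red at (370,187) and turquoise at (198,247) outside it. I'll go down around the third cap and centre it between the fingers in the same picture.

Emit:
jog_arm([
  [-0.01,0.0087,0.06,0.07,0.06,0],
  [-0.01,0.0087,0.12,0.07,0.06,0],
  [-0.01,0.0087,0.17,0.07,0.06,0],
  [-0.01,0.0087,0.17,0.07,0.06,0],
  [-0.01,0.0087,0.17,0.07,0.06,0],
])

```text
t: 2.02
ee_pos: [0.482, -0.2464, 0.1321]
tcp_rot: [179.9, -0.1, 9.4]
wrist_force: [0.3, -0.3, 1.1]
grip_width: 0.0513
finger_force: 0.0
```

```bash
python3 - <<'E'
from h import *
im=save('wrist','w2')
P=pts(im); Z=P[...,2]; hsv=cv2.cvtColor(im['color'],cv2.COLOR_BGR2HSV); H,S,V=[hsv[...,i].astype(int) for i in range(3)]
for c,a,mm in comps((H>100)&(H<130)&(S>120)&(Z>.098),40):
    ys,xs=np.nonzero(mm); print('cap',c.round(1),a,xs.min(),xs.max(),ys.min(),ys.max(),'ray',ray(im,*c,.108).round(4),'Z',np.median(Z[mm]).round(4),rect(P,mm)[:3])
s=ctrl.state(); print(s['ee_pos'],s['tcp_rot'],im['intrinsics'].round(1).tolist())
# finger points: in tool frame
R=Ro.from_euler('xyz',s['tcp_rot'],degrees=True); T=R.inv().apply((P-s['ee_pos']).reshape(-1,3)).reshape(P.shape)
for side in(1,-1):
    m=(V<60)&(im['depth']>0)&(T[...,2]>5e-3)&(T[...,2]<.02)&(abs(T[...,0])<.02)&(side*T[...,1]>.012)&(side*T[...,1]<.06)
    print(side,m.sum(), np.percentile(T[m][:,1],[2,50,98]) if m.sum() else None, T[m].mean(0) if m.sum() else None)
E
```

```text
cap [279.1  22.7] 2362 254 304 0 47 ray [ 0.5947 -0.2277  0.108 ] Z 0.1081 (array([ 582.1, -229.9]), array([43.4, 21.7]), 10.34)
cap [279.  111.2] 2257 256 302 87 136 ray [ 0.5592 -0.2336  0.108 ] Z 0.1082 (array([ 558.8, -233.5]), array([22. , 21.7]), 10.66)
cap [279.  261.2] 1663 259 299 239 282 ray [ 0.4828 -0.2463  0.108 ] Z 0.108 (array([ 515. , -240.3]), array([92.4, 21.7]), 10.56)
[ 0.48285274 -0.24660263  0.1328245 ] [179.85566399  -0.22809675   9.41189245] [[309.2, 0.0, 278.3], [0.0, 309.2, 208.5], [0.0, 0.0, 1.0]]
1 217 [0.02477409 0.02510602 0.03623724] [0.00324174 0.02698353 0.00828966]
-1 196 [-0.03745643 -0.02641715 -0.0260788 ] [ 0.00424879 -0.02859925  0.00813946]
```

View pics/w2.png

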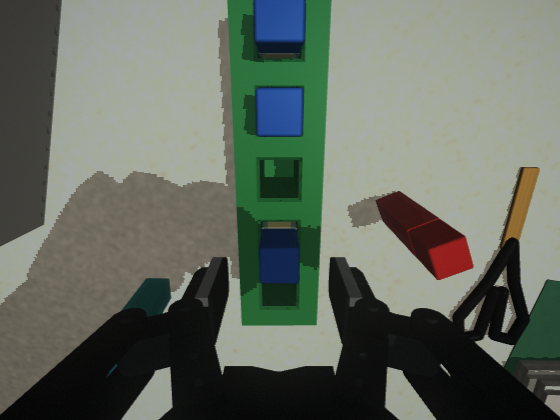

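In the wrist view, cap 3 (279,261) sits midway between the finger edges (228 and 330). Now I descend and close.

Emit:
jog_arm([
  [0,0,0.02,0,0,0],
  [0,0,0.037,0,0,0],
  [0,0,0.037,0,0,0],
  [0,0,0.037,0,0,0],
])

```text
t: 2.58
ee_pos: [0.4822, -0.2454, 0.0941]
tcp_rot: [179.9, -0.1, 9.5]
wrist_force: [0.2, 0.0, 0.4]
grip_width: 0.0515
finger_force: 0.0
```

Emit:
jog_arm([
  [0,0,0,0,0,0],
  [0,0,0,0,0,0],
  [0,0,0,0,0,0],
  [0,0,0,0,0,0],
  [0,0,0,0,0,0],
  [0,0,0,0,0,0],
], jaw=0)

```text
t: 3.32
ee_pos: [0.4822, -0.2456, 0.094]
tcp_rot: [179.9, -0.1, 9.5]
wrist_force: [0.2, -1.2, 5.5]
grip_width: 0.021
finger_force: 58.8
```

Emit:
jog_arm([
  [0,0,-0.03,0,0,0],
  [0,0,-0.07,0,0,0],
  [0,0,-0.12,0,0,0],
  [0,0,-0.17,0,0,0],
  [0,0,-0.17,0,0,0],
  [0,0,-0.17,0,0,0],
])

```text
t: 4.08
ee_pos: [0.4811, -0.2449, 0.2626]
tcp_rot: [-180.0, -0.0, 9.5]
wrist_force: [0.4, 0.8, -1.4]
grip_width: 0.021
finger_force: 60.9
```

```bash
python3 -c "
from h import *
to(.48,.014,.28,-7.84)"
```

```text
at [ 0.4811 -0.2449  0.2626] [-1.7998e+02 -3.0000e-02  9.4800e+00] -> row [0.0415, -0.2556, -0.0173] [-0.02, -0.02, 17.32]
```

Emit:
jog_arm([
  [0.0415,-0.2556,-0.017,0,0,17.3],
  [0.0415,-0.2556,-0.017,0,0,17.3],
  [0.0415,-0.2556,-0.017,0,0,17.3],
  [0.0415,-0.2556,-0.017,0,0,17.3],
  [0.0415,-0.2556,-0.017,0,0,17.3],
  [0.0415,-0.2556,-0.017,0,0,17.3],
  [0.0415,-0.2556,-0.017,0,0,17.3],
])

```text
t: 4.95
ee_pos: [0.4767, -0.0288, 0.2795]
tcp_rot: [-178.0, 0.1, -4.7]
wrist_force: [-0.4, 0.4, -1.1]
grip_width: 0.021
finger_force: 61.0
```

```bash
python3 - <<'E'
from h import *
im=save('wrist','w3')
P=pts(im); Z=P[...,2]; hsv=cv2.cvtColor(im['color'],cv2.COLOR_BGR2HSV); H,S,V=[hsv[...,i].astype(int) for i in range(3)]
s=ctrl.state(); print(s['ee_pos'],s['tcp_rot'])
r=(Z>.112)&(Z<.13)&(S<80); r[260:]=0; r=r&True
print('rim',rect(P,r))
q=P[r]; c,sn=np.cos(np.radians(-7.84)),np.sin(np.radians(-7.84)); L=(q[:,:2]-[.576,.0011])@np.array([[c,-sn],[sn,c]]); print('local pct',np.percentile(L,[.3,1,50,99,99.7],axis=0).round(4).tolist())
f=(Z<.03)&(Z>-.01)&(abs((P[...,:2]-[.576,.0011])@np.array([-sn,c]))<.02)
for c0,a,mm in comps(f,60): print('pocket',c0.round(0),a,np.median(Z[mm]).round(4),ray(im,*c0,.066).round(4),rect(P,mm)[:3])
E
```

```text
[ 0.47678479 -0.02878536  0.27972023] [-1.77951260e+02  4.01786372e-02 -4.74488740e+00]
rim (array([539.8,   3.9]), array([122.5, 207.1]), 82.21, np.int64(8486))
local pct [[-0.1393, -0.0633], [-0.1385, -0.063], [-0.0937, 0.0143], [0.061, 0.0583], [0.0644, 0.0586]]
pocket [256.  12.] 513 0.0071 [ 0.6444 -0.0131  0.066 ] (array([654.8,  -9.9]), array([24.6, 19.1]), 81.88)
pocket [255.  52.] 548 0.0066 [ 0.6103 -0.0085  0.066 ] (array([616.5,  -4.9]), array([24.9, 23.6]), 82.15)
pocket [254.  89.] 569 0.0065 [ 0.5764 -0.004   0.066 ] (array([578.7,   1. ]), array([23.7, 27.6]), 81.91)
pocket [253. 122.] 519 0.0066 [0.5439 0.0006 0.066 ] (array([542.1,   5.8]), array([23.9, 27.1]), 82.34)
pocket [253. 154.] 395 0.0066 [0.5098 0.005  0.066 ] (array([503.8,  10.8]), array([24.3, 22.1]), 81.85)
pocket [243. 197.] 121 0.0073 [0.4628 0.0218 0.066 ] (array([449.6,  31.2]), array([14.9,  9.4]), 83.84)
pocket [247. 247.] 407 0.0004 [0.3996 0.0237 0.066 ] (array([363.5,  34.6]), array([31.4, 44.2]), 82.28)
pocket [254. 350.] 458 0.0003 [0.2453 0.0317 0.066 ] (array([186.7,  46.2]), array([23.1, 74. ]), 82.01)
```

View pics/w3.png

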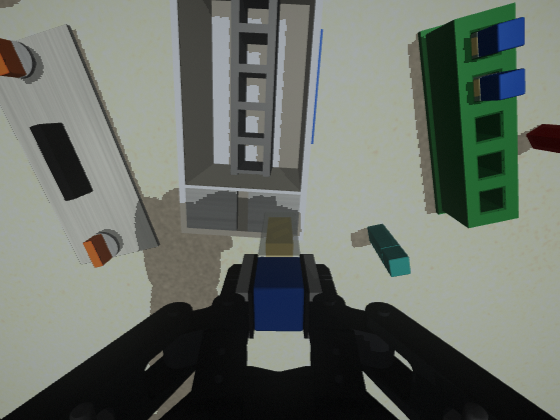

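The wrist view shows the tube held, with the pockets at (253,154), (253,122), (254,89), (255,52) and (256,12). In the wrist frame, which the grasp proved right, the carrier centre is about (0.578, -0.001) with yaw -7.9.

```bash
python3 -c "
from h import *
to(.508,.0088,.235,-7.85)"
```

```text
at [ 0.4768 -0.0288  0.2797] [-1.7795e+02  4.0000e-02 -4.7400e+00] -> row [0.028, -0.0384, 0.0461] [-2.05, 0.1, 3.1]
```

Emit:
jog_arm([
  [0,0,0,0,0,0],
  [0,0,0,0,0,0],
  [0,0,0,0,0,0],
])

```text
t: 5.38
ee_pos: [0.4769, -0.028, 0.2803]
tcp_rot: [-177.9, -0.0, -4.7]
wrist_force: [0.2, -0.8, -1.1]
grip_width: 0.0213
finger_force: 61.0
```

```bash
python3 -c "
from h import *
to(.508,.0088,.235,-7.85)"
```

```text
at [ 0.4769 -0.028   0.2803] [-1.7793e+02 -1.0000e-02 -4.6700e+00] -> row [0.028, -0.0376, 0.0467] [-2.07, 0.05, 3.18]
```

Emit:
jog_arm([
  [0.028,-0.0376,0.0,-2.07,0.05,3.18],
  [0.028,-0.0376,0.0,-2.07,0.05,3.18],
  [0.028,-0.0376,0.0,-2.07,0.05,3.18],
  [0.028,-0.0376,0.0467,-2.07,0.05,3.18],
  [0.028,-0.0376,0.0467,-2.07,0.05,3.18],
  [0.028,-0.0376,0.0467,-2.07,0.05,3.18],
  [0.028,-0.0376,0.0467,-2.07,0.05,3.18],
])

```text
t: 6.25
ee_pos: [0.5057, -0.0306, 0.2368]
tcp_rot: [-178.0, -0.1, -4.6]
wrist_force: [0.7, -0.7, -0.8]
grip_width: 0.0207
finger_force: 60.9
```

```bash
python3 -c "
from h import *
to(.508,.0088,.093,-7.85)"
```

```text
at [ 0.5057 -0.0306  0.2368] [-1.7802e+02 -1.0000e-01 -4.6300e+00] -> row [-0.0011, -0.0344, 0.145] [-1.98, -0.04, 3.22]
```

```bash
python3 -c "
from h import *
print(ctrl.state()['joints'].round(2),ctrl.state()['tau'].round(1))"
```

```text
[ -4.68   8.15 -16.71  65.05   1.98 179.94] [  0.  -42.4  33.2   0.1   0.1   0. ]
```

Joint 6 is at its limit, so I'll use the half-turned grasp and rotate the tool by -180° about tool z.

Emit:
jog_arm([
  [0,0,0,0,0,-10],
  [0,0,0,0,0,-20],
  [0,0,0,0,0,-30],
  [0,0,0,0,0,-40],
  [0,0,0,0,0,-50],
  [0,0,0,0,0,-60],
  [0,0,0,0,0,-70],
  [0,0,0,0,0,-80],
  [0,0,0,0,0,-90],
  [0,0,0,0,0,-100],
])

```text
t: 7.5
ee_pos: [0.5055, -0.0306, 0.2364]
tcp_rot: [179.6, -1.9, 95.7]
wrist_force: [0.4, -0.3, 0.2]
grip_width: 0.0213
finger_force: 60.9
```

```bash
python3 -c "
from h import *
to(.5052,.009,.236,172.15); print(ctrl.state()['joints'].round(1))"
```

```text
at [ 0.5055 -0.0306  0.2364] [179.58  -1.93  95.71] -> row [0.0394, 0.0036, 0.0017] [1.65, -1.35, -76.44]
[ -4.7   8.2 -16.7  65.    2.   79.6]
```

Emit:
jog_arm([
  [0.0394,0.0036,0.0017,1.65,-1.35,-76.44],
  [0.0394,0.0036,0.0017,1.65,-1.35,-76.44],
  [0.0394,0.0036,0.0017,1.65,-1.35,-76.44],
  [0.0394,0.0036,0.0017,1.65,-1.35,-76.44],
  [0.0394,0.0036,0.0017,1.65,-1.35,-76.44],
  [0.0394,0.0036,0.0017,1.65,-1.35,-76.44],
  [0.0394,0.0036,0.0017,1.65,-1.35,-76.44],
  [0.0394,0.0036,0.0017,1.65,-1.35,-76.44],
  [0.0394,0.0036,0.0017,1.65,-1.35,-76.44],
  [0.0394,0.0036,0.0017,1.65,-1.35,-76.44],
])

```text
t: 8.75
ee_pos: [0.5048, 0.0091, 0.2349]
tcp_rot: [180.0, -0.1, 171.7]
wrist_force: [-0.5, -0.2, -0.2]
grip_width: 0.0212
finger_force: 60.9
```

```bash
python3 -c "
from h import *
to(.5052,.009,.093,172.15); print(ctrl.state()['joints'].round(1))"
```

```text
at [0.5048 0.0091 0.2349] [ 1.8000e+02 -1.1000e-01  1.7172e+02] -> row [-0.0007, -0.0, 0.1419] [0.0, -0.11, -0.43]
[  1.    8.2 -16.9  65.    0.    9.3]
```

Emit:
jog_arm([
  [0,0,0.04,0,0,-0.4],
  [0,0,0.07,0,0,-0.4],
  [0,0,0.085,0,0,-0.4],
  [0,0,0.1,0,0,-0.4],
  [0,0,0.115,0,0,-0.4],
  [0,0,0.13,0,0,-0.4],
  [0,0,0.138,0,0,-0.4],
  [0,0,0.141,0,0,-0.4],
  [0,0,0.141,0,0,-0.4],
])

```text
t: 9.88
ee_pos: [0.5044, 0.0092, 0.0937]
tcp_rot: [-180.0, -0.1, 172.2]
wrist_force: [0.4, 0.8, -0.7]
grip_width: 0.0208
finger_force: 60.9
```

No contact, so it is a clean insertion. I'll release and go up.

Emit:
jog_arm([
  [0,0,0,0,0,0],
  [0,0,0,0,0,0],
  [0,0,0,0,0,0],
  [0,0,-0.05,0,0,0],
  [0,0,-0.1,0,0,0],
  [0,0,-0.16,0,0,0],
  [0,0,-0.2,0,0,0],
  [0,0,-0.2,0,0,0],
], jaw=0.55)

```text
t: 10.88
ee_pos: [0.5068, 0.0091, 0.2974]
tcp_rot: [179.9, 0.3, 172.2]
wrist_force: [0.2, -0.0, -1.5]
grip_width: 0.0473
finger_force: 0.0
```

```bash
python3 - <<'E'
from h import *
im=save('wrist','w4')
P=pts(im); Z=P[...,2]; hsv=cv2.cvtColor(im['color'],cv2.COLOR_BGR2HSV); H,S,V=[hsv[...,i].astype(int) for i in range(3)]
for c,a,mm in comps((H>100)&(H<130)&(S>120)&(Z>.09),40): print('cap',c.round(0),a,np.median(Z[mm]).round(4),rect(P,mm)[:3])
# rack centre from wrist: (519.4,-239.9); cap2 at +40
a=np.radians(9.45)
x,y=np.array([.5195,-.2397])+.04*np.array([np.cos(a),np.sin(a)]); print(x,y); to(x,y,.25,189.45)
E
```

```text
cap [276. 184.] 472 0.1062 (array([505.7,   7.7]), array([21.3, 21.4]), 82.67)
cap [ 77. 255.] 558 0.1069 (array([ 558.2, -232.3]), array([21.7, 22.9]), 9.24)
cap [ 93. 284.] 539 0.1068 (array([ 521.1, -104.7]), array([ 26.8, 312.2]), 32.28)
cap [525. 354.] 616 0.1499 (array([587. , 140.4]), array([400.5,  24.9]), 40.4)
0.5589571702870598 -0.23313252613724547
at [0.5058 0.0091 0.2952] [1.7997e+02 6.0000e-02 1.7222e+02] -> row [-0.0855, -0.2328, 0.0451] [0.02, 0.06, -17.23]
```

Tube 1 is seated: cap at (505.7, 7.7) mm, z 0.106. Next is the cap at (0.5585, -0.2328).

Emit:
jog_arm([
  [-0.0855,-0.2325,0.03,0,0,-17.2],
  [-0.0855,-0.2325,0.045,0,0,-17.2],
  [-0.0855,-0.2325,0.045,0,0,-17.2],
  [-0.0855,-0.2325,0.045,0,0,-17.2],
  [-0.0855,-0.2325,0.045,0,0,-17.2],
  [-0.0855,-0.2325,0.045,0,0,-17.2],
  [-0.0855,-0.2325,0.045,0,0,-17.2],
  [-0.0855,-0.2325,0.045,0,0,-17.2],
])

```text
t: 11.92
ee_pos: [0.558, -0.2314, 0.249]
tcp_rot: [180.0, -0.1, -170.5]
wrist_force: [-0.4, -0.2, 0.3]
grip_width: 0.0471
finger_force: 0.0
```

```bash
python3 -c "
from h import *
to(.5585,-.2330,.094,189.45)"
```

```text
at [ 0.558  -0.2314  0.249 ] [ 1.7997e+02 -1.0000e-01 -1.7047e+02] -> row [-0.0005, -0.0017, 0.155] [0.03, -0.1, 0.08]
```

Emit:
jog_arm([
  [-0.0005,-0.0017,0.05,0,-0.1,0.1],
  [-0.0005,-0.0017,0.1,0,-0.1,0.1],
  [-0.0005,-0.0017,0.13,0,-0.1,0.1],
  [-0.0005,-0.0017,0.15,0,-0.1,0.1],
  [-0.0005,-0.0017,0.155,0,-0.1,0.1],
  [-0.0005,-0.0017,0.155,0,-0.1,0.1],
  [-0.0005,-0.0017,0.155,0,-0.1,0.1],
])

```text
t: 12.8
ee_pos: [0.5593, -0.2345, 0.0948]
tcp_rot: [-180.0, 0.1, -170.7]
wrist_force: [0.1, -0.7, -0.1]
grip_width: 0.0468
finger_force: 0.0
```

Emit:
jog_arm([
  [0,0,0,0,0,0],
  [0,0,0,0,0,0],
  [0,0,0,0,0,0],
  [0,0,0,0,0,0],
  [0,0,0,0,0,0],
  [0,0,0,0,0,0],
], jaw=0)

```text
t: 13.55
ee_pos: [0.559, -0.2346, 0.0944]
tcp_rot: [-180.0, 0.1, -170.7]
wrist_force: [0.0, 0.9, 5.6]
grip_width: 0.0209
finger_force: 59.3
```

Emit:
jog_arm([
  [0,0,-0.03,0,0,0],
  [0,0,-0.07,0,0,0],
  [0,0,-0.12,0,0,0],
  [0,0,-0.145,0,0,0],
  [0,0,-0.145,0,0,0],
  [0,0,-0.145,0,0,0],
])

```text
t: 14.3
ee_pos: [0.5578, -0.2342, 0.2371]
tcp_rot: [179.9, -0.1, -170.7]
wrist_force: [-0.4, 0.1, -0.7]
grip_width: 0.0215
finger_force: 60.5
```

```bash
python3 -c "
from h import *
to(.578,-.001,.238,172.15)"
```

```text
at [ 0.5578 -0.2342  0.2371] [ 1.7991e+02 -1.2000e-01 -1.7068e+02] -> row [-0.0577, 0.2269, -0.0007] [0.07, -0.13, 17.17]
```

Emit:
jog_arm([
  [-0.0577,0.2269,-0.001,0,0,17.2],
  [-0.0577,0.2269,-0.001,0,0,17.2],
  [-0.0577,0.2269,-0.001,0,0,17.2],
  [-0.0577,0.2269,-0.001,0,0,17.2],
  [-0.0577,0.2269,-0.001,0,0,17.2],
  [-0.0577,0.2269,-0.001,0,0,17.2],
  [-0.0577,0.2269,-0.001,0,0,17.2],
  [-0.0577,0.2269,-0.001,0,0,17.2],
])

```text
t: 15.3
ee_pos: [0.5785, -0.0024, 0.2393]
tcp_rot: [180.0, -0.1, 172.0]
wrist_force: [-0.5, -0.9, -0.8]
grip_width: 0.0211
finger_force: 60.4
```

```bash
python3 -c "
from h import *
to(.578,-.001,.093,172.15)"
```

```text
at [ 0.5785 -0.0024  0.2393] [ 1.7998e+02 -6.0000e-02  1.7201e+02] -> row [0.0005, 0.0013, 0.1463] [0.02, -0.06, -0.14]
```

Emit:
jog_arm([
  [0.0005,0.0013,0.04,0,0,-0.1],
  [0.0005,0.0013,0.07,0,0,-0.1],
  [0.0005,0.0013,0.085,0,0,-0.1],
  [0.0005,0.0013,0.1,0,0,-0.1],
  [0.0005,0.0013,0.115,0,0,-0.1],
  [0.0005,0.0013,0.13,0,0,-0.1],
  [0.0005,0.0013,0.14,0,0,-0.1],
  [0.0005,0.0013,0.145,0,0,-0.1],
  [0.0005,0.0013,0.145,0,0,-0.1],
])

```text
t: 16.42
ee_pos: [0.5781, 0.0003, 0.0944]
tcp_rot: [180.0, -0.1, 172.2]
wrist_force: [0.5, 1.1, 0.3]
grip_width: 0.0211
finger_force: 60.4
```

Emit:
jog_arm([
  [0,0,0,0,0,0],
  [0,0,0,0,0,0],
  [0,0,0,0,0,0],
  [0,0,-0.05,0,0,0],
  [0,0,-0.1,0,0,0],
  [0,0,-0.155,0,0,0],
  [0,0,-0.155,0,0,0],
  [0,0,-0.155,0,0,0],
], jaw=0.55)

```text
t: 17.42
ee_pos: [0.5782, 0.0001, 0.2493]
tcp_rot: [180.0, -0.0, 172.2]
wrist_force: [-0.5, 0.3, 0.4]
grip_width: 0.0468
finger_force: 0.0
```

```bash
python3 -c "
from h import *
a=np.radians(9.45)
x,y=np.array([.5193,-.2397])+.08*np.array([np.cos(a),np.sin(a)]); print(x,y); to(x,y,.25,189.45)"
```

```text
0.5982143405741196 -0.22656505227449097
at [5.782e-01 1.000e-04 2.493e-01] [ 1.7997e+02 -3.0000e-02  1.7222e+02] -> row [-0.0505, -0.2219, -0.0008] [0.03, -0.03, -17.23]
```

Emit:
jog_arm([
  [-0.0505,-0.2219,-0.001,0,0,-17.2],
  [-0.0505,-0.2219,-0.001,0,0,-17.2],
  [-0.0505,-0.2219,-0.001,0,0,-17.2],
  [-0.0505,-0.2219,-0.001,0,0,-17.2],
  [-0.0505,-0.2219,-0.001,0,0,-17.2],
  [-0.0505,-0.2219,-0.001,0,0,-17.2],
  [-0.0505,-0.2219,-0.001,0,0,-17.2],
  [-0.0505,-0.2219,-0.001,0,0,-17.2],
])

```text
t: 18.42
ee_pos: [0.5984, -0.2253, 0.2504]
tcp_rot: [180.0, -0.0, -170.5]
wrist_force: [-0.1, 0.1, 0.2]
grip_width: 0.0469
finger_force: 0.0
```

```bash
python3 -c "
from h import *
to(.598,-.2266,.094,189.45)"
```

```text
at [ 0.5984 -0.2253  0.2504] [ 1.7996e+02 -4.0000e-02 -1.7048e+02] -> row [0.0005, -0.0014, 0.1564] [0.04, -0.04, 0.07]
```

Emit:
jog_arm([
  [0,-0.001,0.05,0,0,0],
  [0,-0.001,0.1,0,0,0],
  [0,-0.001,0.13,0,0,0],
  [0,-0.001,0.15,0,0,0],
  [0,-0.001,0.156,0,0,0],
  [0,-0.001,0.156,0,0,0],
  [0,-0.001,0.156,0,0,0],
])

```text
t: 19.3
ee_pos: [0.5992, -0.2276, 0.0957]
tcp_rot: [-180.0, 0.1, -170.6]
wrist_force: [-0.4, -0.4, -0.5]
grip_width: 0.0471
finger_force: 0.0
```

Emit:
jog_arm([
  [0,0,0,0,0,0],
  [0,0,0,0,0,0],
  [0,0,0,0,0,0],
  [0,0,0,0,0,0],
  [0,0,0,0,0,0],
  [0,0,0,0,0,0],
], jaw=0)

```text
t: 20.05
ee_pos: [0.5991, -0.2277, 0.0955]
tcp_rot: [-180.0, 0.1, -170.6]
wrist_force: [-0.7, -0.4, 5.5]
grip_width: 0.0211
finger_force: 59.4
```

Emit:
jog_arm([
  [0,0,-0.03,0,0,0],
  [0,0,-0.07,0,0,0],
  [0,0,-0.12,0,0,0],
  [0,0,-0.145,0,0,0],
  [0,0,-0.145,0,0,0],
  [0,0,-0.145,0,0,0],
])

```text
t: 20.8
ee_pos: [0.5977, -0.2273, 0.2379]
tcp_rot: [179.9, -0.1, -170.6]
wrist_force: [0.3, -0.2, -0.9]
grip_width: 0.0213
finger_force: 60.9
```

```bash
python3 -c "
from h import *
to(.6493,-.0108,.238,172.15)"
```

```text
at [ 0.5977 -0.2273  0.2379] [ 1.7991e+02 -1.3000e-01 -1.7058e+02] -> row [-0.0863, 0.2051, 0.0] [0.07, -0.15, 17.27]
```

Emit:
jog_arm([
  [-0.0863,0.2051,-0.001,0,0,17.2],
  [-0.0863,0.2051,-0.001,0,0,17.2],
  [-0.0863,0.2051,-0.001,0,0,17.2],
  [-0.0863,0.2051,-0.001,0,0,17.2],
  [-0.0863,0.2051,-0.001,0,0,17.2],
  [-0.0863,0.2051,-0.001,0,0,17.2],
  [-0.0863,0.2051,-0.001,0,0,17.2],
  [-0.0863,0.2051,-0.001,0,0,17.2],
])

```text
t: 21.8
ee_pos: [0.6498, -0.0123, 0.2404]
tcp_rot: [180.0, -0.1, 172.1]
wrist_force: [-0.8, 0.1, -0.8]
grip_width: 0.0212
finger_force: 60.8
```

```bash
python3 -c "
from h import *
to(.6493,-.0108,.0935,172.15)"
```

```text
at [ 0.6498 -0.0123  0.2404] [ 1.7998e+02 -6.0000e-02  1.7213e+02] -> row [0.0005, 0.0013, 0.1469] [0.02, -0.06, -0.02]
```

Emit:
jog_arm([
  [0.0005,0.0005,0.04,0,0,0],
  [0.0005,0.0005,0.07,0,0,0],
  [0.0005,0.0005,0.085,0,0,0],
  [0.0005,0.0005,0.1,0,0,0],
  [0.0005,0.0005,0.115,0,0,0],
  [0.0005,0.0005,0.13,0,0,0],
  [0.0005,0.0005,0.14,0,0,0],
  [0.0005,0.0005,0.146,0,0,0],
  [0.0005,0.0005,0.146,0,0,0],
])

```text
t: 22.92
ee_pos: [0.6496, -0.0104, 0.0945]
tcp_rot: [180.0, -0.0, 172.2]
wrist_force: [0.1, 0.8, -0.2]
grip_width: 0.021
finger_force: 61.0
```

Emit:
jog_arm([
  [0,0,0,0,0,0],
  [0,0,0,0,0,0],
  [0,0,0,0,0,0],
  [0,0,-0.05,0,0,0],
  [0,0,-0.1,0,0,0],
  [0,0,-0.155,0,0,0],
  [0,0,-0.205,0,0,0],
  [0,0,-0.205,0,0,0],
], jaw=0.55)

```text
t: 23.92
ee_pos: [0.6519, -0.0106, 0.3049]
tcp_rot: [179.9, 0.5, 172.2]
wrist_force: [0.9, 0.1, -0.4]
grip_width: 0.0466
finger_force: 0.0
```

```bash
cat >> h.py <<'E'
def look(n,f):
    im=save(n,f); P=pts(im); hsv=cv2.cvtColor(im['color'],cv2.COLOR_BGR2HSV); return (im,P,P[...,2])+tuple(hsv[...,i].astype(int) for i in range(3))
E
python3 - <<'E'
from h import *
im,P,Z,H,S,V=look('wrist','w5')
for c,a,mm in comps((H>100)&(H<130)&(S>120)&(Z>.09),40): print('cap',c.round(0),a,np.median(Z[mm]).round(4),rect(P,mm)[:3])
im,P,Z,H,S,V=look('top','t2')
for c,a,mm in comps((Z>.012)&(Z<.03)&(S<80),500): print('plate',c,a,rect(P,mm))
for c,a,mm in comps((H>3)&(H<22)&(S>130)&(V>80)): print('orange',c,a,ray(im,*c,.064))
# hover over cover
to(.514+.03,.241+.005,.30,189.8)
E
```

```text
cap [276.  31.] 692 0.1061 (array([533.4,   5. ]), array([21.6, 75.7]), 82.2)
cap [279. 111.] 488 0.1061 (array([578.1,   1.8]), array([21.1, 21.1]), 82.17)
cap [278. 179.] 445 0.106 (array([648.6,  -8.8]), array([20.7, 21.7]), 82.48)
cap [550. 232.] 497 0.1473 (array([646.7, 136.8]), array([311. ,  25.5]), 56.28)
plate [198.37102473 232.58951708] 3396 (array([514.1, 242.6]), array([282.6, 121.3]), 10.04, np.int64(3396))
orange [535.5  82. ] 10 [ 0.9521774  -0.75224654  0.064     ]
orange [189.29411765 192.47058824] 51 [0.62653523 0.26005047 0.064     ]
orange [429.125      231.90277778] 72 [ 0.5125209  -0.42635351  0.064     ]
orange [202.17647059 272.23529412] 51 [0.39993893 0.22089352 0.064     ]
at [ 0.6498 -0.0105  0.2998] [1.7997e+02 2.0000e-02 1.7222e+02] -> row [0.1396, 0.2398, -0.0001] [0.03, 0.03, -17.58]
```

Emit:
jog_arm([
  [0.1396,0.2398,0,0,0,-17.6],
  [0.1396,0.2398,0,0,0,-17.6],
  [0.1396,0.2398,0,0,0,-17.6],
  [0.1396,0.2398,0,0,0,-17.6],
  [0.1396,0.2398,0,0,0,-17.6],
  [0.1396,0.2398,0,0,0,-17.6],
  [0.1396,0.2398,0,0,0,-17.6],
  [0.1396,0.2398,0,0,0,-17.6],
  [0.1396,0.2398,0,0,0,-17.6],
])

```text
t: 25.15
ee_pos: [0.5442, 0.2449, 0.2995]
tcp_rot: [180.0, -0.0, -170.3]
wrist_force: [0.1, -0.2, 0.5]
grip_width: 0.047
finger_force: 0.0
```

```bash
python3 - <<'E'
from h import *
a=np.radians(-7.85); A=np.array([[np.cos(a),-np.sin(a)],[np.sin(a),np.cos(a)]])
def rim(f):
    im=load(f); P=pts(im); Z=P[...,2]; m=(Z>.112)&(Z<.13)&(cv2.cvtColor(im['color'],cv2.COLOR_BGR2HSV)[...,1]<80)&(np.linalg.norm(P[...,:2]-[.578,0],axis=-1)<.17)
    L=(P[m][:,:2]-[.578,-.001])@A; print(f,m.sum(),np.percentile(L,[.5,2,98,99.5],axis=0).round(4).tolist(),rect(P,m)[:3])
for f in ['top0','t2','w3','w4','w5']: rim(f)
im,P,Z,H,S,V=look('wrist','w6')
for c,a_,mm in comps((Z>.012)&(Z<.03)&(S<80),800): print('plate',c,a_,rect(P,mm))
for c,a_,mm in comps((H>3)&(H<22)&(S>130)&(Z<.09)&(Z>.05),30): print('orange',c,a_,ray(im,*c,.064),rect(P,mm)[:3])
for c,a_,mm in comps((V<60)&(Z>.053)&(Z<.063)&(np.linalg.norm(P[...,:2]-[.514,.241],axis=-1)<.1),60): print('handle',c,a_,ray(im,*c,.058),rect(P,mm))
s=ctrl.state();print(s['ee_pos'],s['tcp_rot'])
E
```

```text
top0 1851 [[-0.1438, -0.059], [-0.1422, -0.0583], [0.1374, 0.0617], [0.1389, 0.0625]] (array([576. ,   1.1]), array([122.1, 284.5]), 82.16)Traceback (most recent call last):
  File "<stdin>", line 6, in <module>
  File "<stdin>", line 5, in rim
    return _quantile_unchecked(
        a, q, axis, out, overwrite_input, method, keepdims, weights)
    return _ureduce(a,
                    func=_quantile_ureduce_func,
    ...<5 lines>...
                    overwrite_input=overwrite_input,
                    method=method)
    r = func(a, **kwargs)
    result = _quantile(arr,
                       quantiles=q,
    ...<2 lines>...
                       out=out,
                       weights=wgt)
    slices_having_nans = np.isnan(arr[-1, ...])
                                  ~~~^^^^^^^^^
IndexError: index -1 is out of bounds for axis 0 with size 0
```

```bash
python3 - <<'E'
from h import *
a=np.radians(-7.85); A=np.array([[np.cos(a),-np.sin(a)],[np.sin(a),np.cos(a)]])
def rim(f):
    im=load(f); P=pts(im); Z=P[...,2]; m=(Z>.112)&(Z<.13)&(cv2.cvtColor(im['color'],cv2.COLOR_BGR2HSV)[...,1]<80)&(np.linalg.norm(P[...,:2]-[.578,0],axis=-1)<.17)
    L=(P[m][:,:2]-[.578,-.001])@A; print(f,m.sum(),np.percentile(L,[.5,2,98,99.5],axis=0).round(4).tolist() if m.sum() else 0)
for f in ['top0','w3','w4','w5']: rim(f)
im,P,Z,H,S,V=look('wrist','w6')
for c,a_,mm in comps((Z>.012)&(Z<.03)&(S<80),800): print('plate',c,a_,rect(P,mm))
for c,a_,mm in comps((H>3)&(H<22)&(S>130)&(Z<.09)&(Z>.05),30): print('orange',c,a_,ray(im,*c,.064),rect(P,mm)[:3])
for c,a_,mm in comps((V<60)&(Z>.053)&(Z<.063)&(np.linalg.norm(P[...,:2]-[.514,.241],axis=-1)<.1),60): print('handle',c,a_,ray(im,*c,.058),rect(P,mm))
s=ctrl.state();print(s['ee_pos'],s['tcp_rot'])
E
```

```text
top0 1851 [[-0.1438, -0.059], [-0.1422, -0.0583], [0.1374, 0.0617], [0.1389, 0.0625]]
w3 8486 [[-0.1414, -0.0614], [-0.1397, -0.0609], [0.0558, 0.0597], [0.061, 0.0603]]
w4 11534 [[-0.1418, -0.0607], [-0.1408, -0.0597], [0.1389, 0.0596], [0.1416, 0.0605]]
w5 8697 [[-0.0922, -0.0609], [-0.092, -0.0604], [0.1403, 0.0602], [0.1418, 0.0608]]
plate [277.77222161 133.35125014] 18158 (array([515.6, 240.7]), array([281.9, 120.4]), 9.87, np.int64(18158))
plate [137.23465704 165.28429603] 1108 (array([586.5,  59.6]), array([  1.9, 284.3]), 82.3, np.int64(1108))
orange [277.03030303  42.21445221] 429 [0.40167337 0.22021056 0.064     ] (array([401.6, 220.1]), array([35.6, 10.6]), 9.88)
orange [277.91085271 242.96124031] 258 [0.6276133  0.25979853 0.064     ] (array([630. , 260.3]), array([35.4, 10.4]), 9.65)
handle [277.7037037  150.39351852] 864 [0.51287695 0.23993034 0.058     ] (array([516.1, 240.3]), array([88.5, 13. ]), 10.0, np.int64(864))
[0.54414824 0.24509772 0.29964571] [ 1.79967321e+02 -3.41920557e-02 -1.70261690e+02]
```

View pics/w6.png

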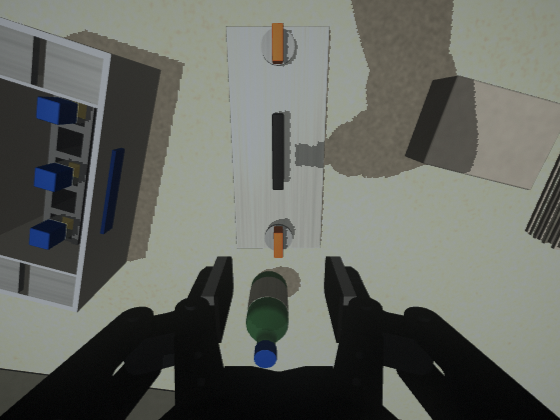

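The wrist view shows the cover with its handle at (278,150) and studs at (277,42) and (278,243), with the bottle beyond it. The cover centre is (0.5157, 0.2404), yaw 9.9. I'll go down on the handle.

```bash
python3 -c "
from h import *
to(.5159,.2404,.10,189.9)"
```

```text
at [0.5441 0.2451 0.2996] [ 1.7997e+02 -3.0000e-02 -1.7026e+02] -> row [0.0285, 0.0, 0.1997] [0.03, -0.03, -0.16]
```

Emit:
jog_arm([
  [0.0285,0,0.05,0,0,-0.2],
  [0.0285,0,0.1,0,0,-0.2],
  [0.0285,0,0.15,0,0,-0.2],
  [0.0285,0,0.195,0,0,-0.2],
  [0.0285,0,0.2,0,0,-0.2],
  [0.0285,0,0.2,0,0,-0.2],
])

```text
t: 25.95
ee_pos: [0.5162, 0.2412, 0.1007]
tcp_rot: [180.0, 0.0, -170.0]
wrist_force: [0.3, 0.1, 1.3]
grip_width: 0.0471
finger_force: 0.0
```

```bash
python3 - <<'E'
from h import *
im,P,Z,H,S,V=look('wrist','w7')
for c,a_,mm in comps((H>3)&(H<22)&(S>130)&(Z<.09)&(Z>.05),30): print('orange',c,a_,rect(P,mm)[:3])
for c,a_,mm in comps((V<60)&(Z>.053)&(Z<.063)&(np.linalg.norm(P[...,:2]-[.514,.241],axis=-1)<.1),60): print('handle',c,a_,rect(P,mm))
to(.5159,.2404,.043,189.9)
E
```

```text
orange [274.95014493  33.99304348] 1725 (array([405.3, 220.5]), array([28.1, 11.6]), 10.34)
orange [276.16129032 368.30645161] 62 (array([613. , 256.9]), array([ 2.1, 10.8]), 8.01)
handle [275.37024112 238.49555838] 3152 (array([515.5, 239.9]), array([89.5, 14. ]), 9.75, np.int64(3152))
at [0.517  0.2416 0.1016] [ 1.7992e+02  1.1000e-01 -1.7000e+02] -> row [0.0014, -0.0011, 0.0586] [0.08, 0.11, 0.1]
```

Emit:
jog_arm([
  [0.001,-0.001,0.02,0,0,0.1],
  [0.001,-0.001,0.04,0,0,0.1],
  [0.001,-0.001,0.057,0,0,0.1],
  [0.001,-0.001,0.058,0,0,0.1],
  [0.001,-0.001,0.058,0,0,0.1],
])

```text
t: 26.62
ee_pos: [0.5153, 0.2404, 0.0426]
tcp_rot: [179.9, 0.0, -170.1]
wrist_force: [0.6, 0.4, 1.1]
grip_width: 0.0472
finger_force: 0.0
```

Emit:
jog_arm([
  [0,0,0,0,0,0],
  [0,0,0,0,0,0],
  [0,0,0,0,0,0],
  [0,0,0,0,0,0],
  [0,0,0,0,0,0],
  [0,0,0,0,0,0],
], jaw=0)

```text
t: 27.38
ee_pos: [0.5153, 0.2401, 0.0426]
tcp_rot: [180.0, 0.0, -170.1]
wrist_force: [-0.1, -1.5, 6.2]
grip_width: 0.013
finger_force: 58.9
```

```bash
python3 -c "
from h import *
s=ctrl.state();print(s['ee_pos'],s['tcp_rot'])"
```

```text
[0.51530222 0.24009431 0.04255878] [ 1.79974312e+02  4.51734066e-02 -1.70084945e+02]
```

Emit:
jog_arm([
  [0,0,-0.02,0,0,0],
  [0,0,-0.05,0,0,0],
  [0,0,-0.09,0,0,0],
  [0,0,-0.13,0,0,0],
  [0,0,-0.175,0,0,0],
  [0,0,-0.18,0,0,0],
  [0,0,-0.18,0,0,0],
])

```text
t: 28.25
ee_pos: [0.5141, 0.2397, 0.2203]
tcp_rot: [180.0, -0.1, -170.1]
wrist_force: [-0.6, -0.2, -6.1]
grip_width: 0.0133
finger_force: 59.2
```

```bash
python3 -c "
from h import *
to(.5778,-.0011,.222,172.15)"
```

```text
at [0.5141 0.2397 0.2203] [ 1.7998e+02 -1.3000e-01 -1.7007e+02] -> row [-0.0212, -0.2482, -0.0019] [-0.01, -0.14, 17.78]
```

Emit:
jog_arm([
  [-0.0025,-0.03,-0.002,0,-0.1,2],
  [-0.006,-0.075,-0.002,0,-0.1,5],
  [-0.011,-0.125,-0.002,0,-0.1,9],
  [-0.015,-0.175,-0.002,0,-0.1,13],
  [-0.019,-0.22,-0.002,0,-0.1,16],
  [-0.0212,-0.244,-0.002,0,-0.1,17.8],
  [-0.0212,-0.2482,-0.002,0,-0.1,17.8],
  [-0.0212,-0.2482,-0.002,0,-0.1,17.8],
  [-0.0212,-0.2482,-0.002,0,-0.1,17.8],
  [-0.0212,-0.2482,-0.002,0,-0.1,17.8],
])

```text
t: 29.5
ee_pos: [0.5782, 0.0001, 0.2234]
tcp_rot: [180.0, 0.0, 172.2]
wrist_force: [0.2, 0.4, -6.5]
grip_width: 0.0127
finger_force: 59.8
```

```bash
python3 -c "
from h import *
im,P,Z,H,S,V=look('wrist','w8'); cv2.imwrite('pics/w8.png',im['color'])
r=rect(P,(Z>.18)&(Z<.192)&(S<80)); print('plate',r)
for c,a_,mm in comps((H>3)&(H<22)&(S>130)&(Z>.2),30): print('orange',c,a_,rect(P,mm)[:3])
to(.5778,-.0011,.170,172.15)"
```

```text
plate (array([0., 0.]), array([0., 0.]), 0.0, np.int64(0))
orange [278.25696029  27.32131447] 2191 (array([483.4,  13.1]), array([11.7, 30. ]), 80.59)
at [ 5.783e-01 -1.000e-04  2.235e-01] [1.7995e+02 6.0000e-02 1.7220e+02] -> row [0.0004, -0.0012, 0.0535] [0.05, 0.06, 0.05]
```

View pics/w8.png

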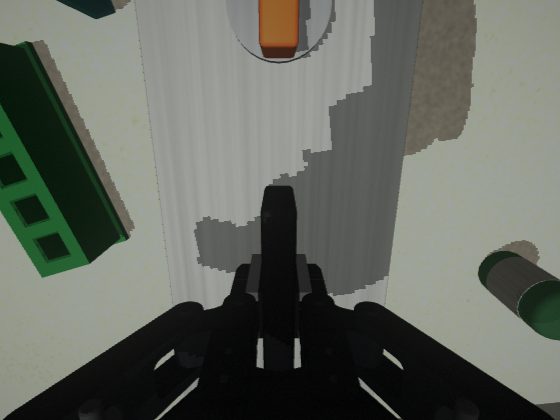

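The wrist view shows the cover held, handle at (279,230) and stud bar at (279,27). I'll check the plate's yaw and level before lowering.

```bash
python3 -c "
from h import *
im=load('w8');P=pts(im);Z=P[...,2];S=cv2.cvtColor(im['color'],cv2.COLOR_BGR2HSV)[...,1]
m=(Z>.19)&(Z<.21)&(S<80)&(im['depth']>0); m[300:]=0
print(rect(P,m)); q=P[m]; A=np.c_[q[:,:2]-[.578,0],np.ones(len(q))]; print(np.linalg.lstsq(A,q[:,2],rcond=None)[0])
a=np.radians(-7.85); L=(q[:,:2]-[.578,-.001])@np.array([[np.cos(a),-np.sin(a)],[np.sin(a),np.cos(a)]])
for x0 in np.arange(-.1,-.0,.02):
    l=L[abs(L[:,0]-x0)<.01,1]; print(round(x0,2),np.percentile(l,[.5,99.5]).round(4))
"
```

```text
(array([528.3,   7.4]), array([120.7, 145.3]), 82.14, np.int64(63764))
[0.00037876 0.00250721 0.20102634]
-0.1 [-0.0576  0.0607]
-0.08 [-0.0575  0.0605]
-0.06 [-0.0574  0.0605]
-0.04 [-0.0575  0.0606]
-0.02 [-0.0575  0.0607]
```

Emit:
jog_arm([
  [0.0004,-0.0017,0.02,0,0,0],
  [0.0004,-0.0017,0.035,0,0,0],
  [0.0004,-0.0017,0.045,0,0,0],
  [0.0004,-0.0017,0.052,0,0,0],
  [0.0004,-0.0017,0.056,0,0,0],
  [0.0004,-0.0017,0.059,0,0,0],
  [0.0004,-0.0017,0.06,0,0,0],
  [0.0004,-0.0017,0.06,0,0,0],
])

```text
t: 30.55
ee_pos: [0.578, -0.0025, 0.1638]
tcp_rot: [180.0, 0.1, 172.1]
wrist_force: [0.1, 0.4, -6.3]
grip_width: 0.0137
finger_force: 59.8
```

```bash
python3 -c "
from h import *
to(.5777,-.0016,.153,172.15);s=ctrl.state();print(s['wrist_force'],s['torque'])"
```

```text
at [ 0.578  -0.0025  0.1638] [1.7996e+02 8.0000e-02 1.7212e+02] -> row [0.0005, 0.0008, 0.0108] [0.04, 0.08, -0.03]
[ 0.09791681  0.35109659 -6.25286464] [-0.0749434   0.02520497 -0.00346193]
```

Emit:
jog_arm([
  [0.0004,0.0006,0.002,0,0,0],
  [0.0004,0.0006,0.003,0,0,0],
  [0.0004,0.0006,0.005,0,0,0],
  [0.0004,0.0006,0.007,0,0,0],
  [0.0004,0.0006,0.008,0,0,0],
  [0.0004,0.0006,0.008,0,0,0],
])

```text
t: 31.3
ee_pos: [0.5775, -0.0018, 0.1554]
tcp_rot: [180.0, 0.0, 172.1]
wrist_force: [-0.2, -0.7, -5.5]
grip_width: 0.0134
finger_force: 59.8
```

Emit:
jog_arm([
  [0,0,0.001,0,0,0],
  [0,0,0.002,0,0,0],
  [0,0,0.003,0,0,0],
  [0,0,0.0035,0,0,0],
  [0,0,0.0035,0,0,0],
])

```text
t: 31.92
ee_pos: [0.5776, -0.0018, 0.1526]
tcp_rot: [180.0, 0.1, 172.1]
wrist_force: [-3.8, 0.1, 1.4]
grip_width: 0.0133
finger_force: 60.8
```

Contact at z 0.1526, as expected for home. I'll release, rise and look.

Emit:
jog_arm([
  [0,0,0,0,0,0],
  [0,0,0,0,0,0],
  [0,0,0,0,0,0],
  [0,0,-0.05,0,0,0],
  [0,0,-0.1,0,0,0],
  [0,0,-0.15,0,0,0],
  [0.01,0,-0.2,0,0,0],
  [0.01,0,-0.23,0,0,0],
  [0.01,0,-0.23,0,0,0],
  [0.01,0,-0.23,0,0,0],
], jaw=0.5)

```text
t: 33.17
ee_pos: [0.5674, -0.0005, 0.3813]
tcp_rot: [180.0, 0.0, 172.1]
wrist_force: [-0.3, -0.5, 0.6]
grip_width: 0.0426
finger_force: 0.0
```

```bash
cat > cov.py <<'E'
from h import *
import sys
im,P,Z,H,S,V=look('wrist',sys.argv[1])
m=(Z>.122)&(Z<.138)&(S<80)&(im['depth']>0); c=max(comps(m,500),key=lambda k:k[1])[2]
q=P[c]; A=np.c_[q[:,:2]-[.578,0],np.ones(len(q))]; print('plate',rect(P,c),'slope,z',np.linalg.lstsq(A,q[:,2],rcond=None)[0].round(4))
for c,a_,mm in comps((H>3)&(H<22)&(S>130)&(Z>.14)&(Z<.2),30): print('orange',c.round(0),a_,rect(P,mm)[:3],'z',np.percentile(P[mm][:,2],[50,90]).round(4))
E
python3 cov.py w9; python3 -c "
from h import *
to(.6931,-.0176,.25,172.15)"
```

```text
plate (array([578.1,  -0.7]), array([122.8, 283.1]), 82.07, np.int64(18921)) slope,z [0.0017 0.0043 0.1301]
orange [280.  81.] 433 (array([464.3,  15.9]), array([11.1, 34.5]), 82.53) z [0.1742 0.1752]
orange [279. 281.] 305 (array([694.7, -15.7]), array([11.1, 36.9]), 81.92) z [0.1739 0.175 ]
at [ 0.5671 -0.0006  0.3807] [ 1.7997e+02 -5.0000e-02  1.7212e+02] -> row [-0.1273, 0.0004, 0.1306] [0.03, -0.05, -0.03]
```

The cover is home: plate top at z 0.130, yaw and centre match, bars at z 0.174. Now the far stud.

Emit:
jog_arm([
  [-0.1275,0.0004,0.03,0,0,0],
  [-0.1275,0.0004,0.06,0,0,0],
  [-0.1275,0.0004,0.1,0,0,0],
  [-0.1275,0.0004,0.13,0,0,0],
  [-0.1275,0.0004,0.16,0,0,0],
  [-0.1275,0.0004,0.18,0,0,0],
  [-0.1275,0.0004,0.18,0,0,0],
  [-0.1275,0.0004,0.18,0,0,0],
])

```text
t: 34.22
ee_pos: [0.694, -0.0176, 0.2023]
tcp_rot: [180.0, 0.0, 172.1]
wrist_force: [0.5, -0.3, 0.8]
grip_width: 0.043
finger_force: 0.0
```

```bash
python3 - <<'E'
from h import *
im,P,Z,H,S,V=look('wrist','w10')
for c,a_,mm in comps((H>3)&(H<22)&(S>130)&(Z>.168)&(Z<.18),30): print('orange',c.round(0),a_,rect(P,mm)[:3])
to(.694,-.0167,.171,172.15)
E
```

```text
orange [280. 257.] 1255 (array([694.8, -16.2]), array([11.2, 36.3]), 81.75)
at [ 0.6944 -0.0175  0.203 ] [1.7995e+02 1.2000e-01 1.7213e+02] -> row [0.0006, 0.0007, 0.032] [0.05, 0.12, -0.02]
```

View pics/w10.png

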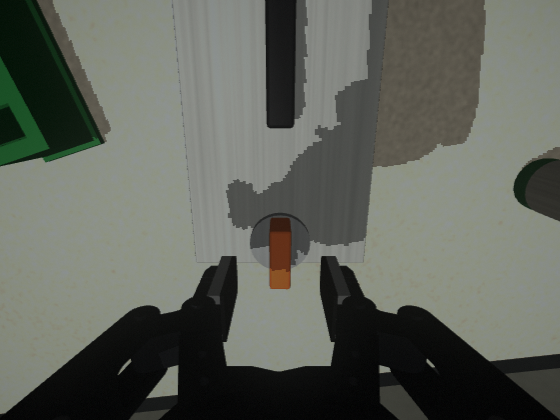

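The bar (280,253) is centred between the fingers (237 and 321). I'll descend and grip.

Emit:
jog_arm([
  [0.0004,0.0008,0.015,0,0.1,0],
  [0.0004,0.0008,0.03,0,0.1,0],
  [0.0004,0.0008,0.032,0,0.1,0],
  [0.0004,0.0008,0.032,0,0.1,0],
  [0.0004,0.0008,0.032,0,0.1,0],
])

```text
t: 34.9
ee_pos: [0.6941, -0.0167, 0.1706]
tcp_rot: [180.0, 0.0, 172.1]
wrist_force: [0.0, -0.3, 0.4]
grip_width: 0.0428
finger_force: 0.0
```

Emit:
jog_arm([
  [0,0,0,0,0,0],
  [0,0,0,0,0,0],
  [0,0,0,0,0,0],
  [0,0,0,0,0,0],
  [0,0,0,0,0,0],
  [0,0,0,0,0,0],
], jaw=0)

```text
t: 35.65
ee_pos: [0.694, -0.0167, 0.1707]
tcp_rot: [180.0, 0.0, 172.1]
wrist_force: [-0.8, -0.7, 6.1]
grip_width: 0.0105
finger_force: 62.9
```

Emit:
jog_arm([
  [0,0,0.003,0,0,0],
  [0,0,0.006,0,0,0],
  [0,0,0.009,0,0,0],
  [0,0,0.011,0,0,0],
  [0,0,0.0115,0,0,0],
  [0,0,0.0115,0,0,0],
  [0,0,0.0115,0,0,0],
])

```text
t: 36.52
ee_pos: [0.6941, -0.0167, 0.1612]
tcp_rot: [180.0, 0.1, 172.1]
wrist_force: [-5.4, 0.6, 16.3]
grip_width: 0.0105
finger_force: 64.8
```

Emit:
jog_arm([
  [0,0,0.001,0,0,0],
  [0,0,0.002,0,0,0],
  [0,0,0.002,0,0,0],
  [0,0,0.002,0,0,0],
])

```text
t: 37.02
ee_pos: [0.6941, -0.0167, 0.1608]
tcp_rot: [179.9, 0.1, 172.1]
wrist_force: [-8.7, -0.1, 23.9]
grip_width: 0.0102
finger_force: 65.9
```

At the stop, with force rising without motion. Turning +90° about tool z (clockwise from above) while holding the push.

Emit:
jog_arm([
  [0,0,0,0,0,9],
  [0,0,0,0,0,19],
  [0,0,0,0,0,29],
  [0,0,0,0,0,39],
  [0,0,0,0,0,49],
  [0,0,0,0,0,59],
  [0,0,0,0,0,69],
  [0,0,0,0,0,78],
  [0,0,0,0,0,85],
  [0,0,0,0,0,88],
])

```text
t: 38.28
ee_pos: [0.6956, -0.0157, 0.1608]
tcp_rot: [179.7, -0.2, 84.0]
wrist_force: [-3.6, 2.0, 21.1]
grip_width: 0.0105
finger_force: 65.3
```

Emit:
jog_arm([
  [0,0,0,0,0,2],
  [0,0,0,0,0,3.5],
  [0,0,0,0,0,3.5],
  [0,0,0,0,0,3.5],
])

```text
t: 38.78
ee_pos: [0.6956, -0.0157, 0.1609]
tcp_rot: [179.7, -0.2, 80.7]
wrist_force: [-4.0, 2.0, 20.9]
grip_width: 0.0106
finger_force: 65.4
```

```bash
python3 -c "
from h import *
s=ctrl.state();print(s['ee_pos'],s['tcp_rot'],s['wrist_force'],s['torque'])"
```

```text
[ 0.69563418 -0.01565178  0.16086696] [179.72234749  -0.18561025  80.71268192] [-4.01215543  2.03917736 20.88002974] [0.51150154 0.86100347 0.38376142]
```

Emit:
jog_arm([
  [0,0,0,0,0,0],
  [0,0,0,0,0,0],
  [0,0,0,0,0,0],
  [0,0,0,0,0,0],
  [0,0,-0.04,0,0,0],
  [0,0,-0.09,0,0,0],
  [0,0,-0.12,0,0,0],
  [0,0,-0.12,0,0,0],
], jaw=0.5)

```text
t: 39.78
ee_pos: [0.6952, -0.0168, 0.2796]
tcp_rot: [179.8, -0.1, 80.6]
wrist_force: [0.5, 0.2, -0.6]
grip_width: 0.0424
finger_force: 0.0
```

```bash
python3 -c "
from h import *
to(.53,.005,.38,172.15)"
```

```text
at [ 0.6952 -0.0168  0.2796] [ 1.7977e+02 -8.0000e-02  8.0620e+01] -> row [-0.0053, -0.1661, -0.1011] [0.24, 0.12, -91.53]
```

Emit:
jog_arm([
  [-0.005,-0.129,-0.1,0,0,-91.5],
  [-0.005,-0.129,-0.1,0,0,-91.5],
  [-0.005,-0.129,-0.1,0,0,-91.5],
  [-0.005,-0.129,-0.1,0,0,-91.5],
  [-0.005,-0.129,-0.1,0,0,-91.5],
  [-0.005,-0.129,-0.1,0,0,-91.5],
  [-0.005,-0.129,-0.1,0,0,-91.5],
  [-0.005,-0.129,-0.1,0,0,-91.5],
  [-0.005,-0.129,-0.1,0,0,-91.5],
  [-0.005,-0.129,-0.1,0,0,-91.5],
])

```text
t: 41.02
ee_pos: [0.5653, -0.0008, 0.3752]
tcp_rot: [180.0, -0.2, 172.1]
wrist_force: [0.8, 0.2, 0.3]
grip_width: 0.0426
finger_force: 0.0
```

```bash
python3 cov.py w11; python3 -c "
from h import *
to(.463,.0155,.25,172.15)"
```

```text
plate (array([578.5,  -0.8]), array([123., 284.]), 82.06, np.int64(19209)) slope,z [0.0017 0.0041 0.1301]
orange [280.  84.] 442 (array([464.4,  16.4]), array([10.9, 35. ]), 81.88) z [0.1743 0.1753]
orange [280. 282.] 464 (array([694.3, -16.1]), array([34.3, 12.7]), 82.29) z [0.1654 0.1674]
at [ 0.5654 -0.0008  0.3755] [ 1.7998e+02 -1.6000e-01  1.7201e+02] -> row [0.1033, 0.0018, 0.1258] [0.02, -0.16, -0.14]
```

View pics/w11.png

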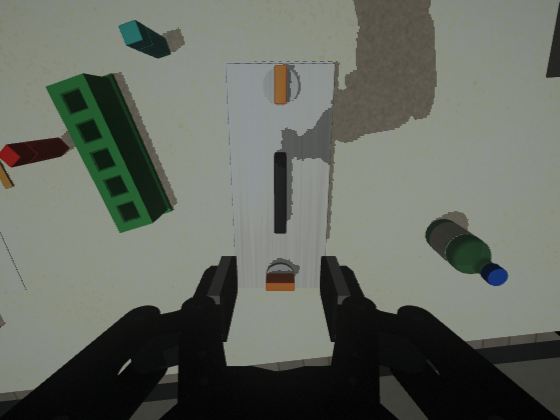

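In the view, the far stud (280,282) lies across the cover at z 0.166, i.e. 7.5 mm in, so it is locked. The rack is empty. The near stud is at (280,84), still along the cover.

Emit:
jog_arm([
  [0.103,0.002,0.03,0,-0.1,-0.1],
  [0.103,0.002,0.06,0,-0.1,-0.1],
  [0.103,0.002,0.1,0,-0.1,-0.1],
  [0.103,0.002,0.13,0,-0.1,-0.1],
  [0.103,0.002,0.16,0,-0.1,-0.1],
  [0.103,0.002,0.174,0,-0.1,-0.1],
  [0.103,0.002,0.174,0,-0.1,-0.1],
  [0.103,0.002,0.174,0,-0.1,-0.1],
])

```text
t: 42.08
ee_pos: [0.4647, 0.0155, 0.2039]
tcp_rot: [179.9, 0.1, 172.2]
wrist_force: [0.3, 0.1, -0.0]
grip_width: 0.043
finger_force: 0.0
```

```bash
python3 - <<'E'
from h import *
im,P,Z,H,S,V=look('wrist','w12')
for c,a_,mm in comps((H>3)&(H<22)&(S>130)&(Z>.168)&(Z<.18),30): print('orange',c.round(0),a_,rect(P,mm)[:3])
to(.4635,.0155,.171,172.15)
E
```

```text
orange [278. 254.] 1226 (array([463.8,  15.9]), array([11.2, 35.8]), 81.89)
at [0.4648 0.0155 0.204 ] [1.7994e+02 1.7000e-01 1.7221e+02] -> row [0.0014, -0.0002, 0.033] [0.06, 0.17, 0.06]
```

Emit:
jog_arm([
  [0.0014,0,0.015,0,0.1,0],
  [0.0014,0,0.03,0,0.1,0],
  [0.0014,0,0.033,0,0.1,0],
  [0.0014,0,0.033,0,0.1,0],
  [0.0014,0,0.033,0,0.1,0],
])

```text
t: 42.75
ee_pos: [0.4628, 0.0157, 0.1701]
tcp_rot: [180.0, -0.0, 172.2]
wrist_force: [0.1, -0.2, 1.4]
grip_width: 0.0424
finger_force: 0.0
```

Emit:
jog_arm([
  [0,0,0,0,0,0],
  [0,0,0,0,0,0],
  [0,0,0,0,0,0],
  [0,0,0,0,0,0],
  [0,0,0,0,0,0],
  [0,0,0,0,0,0],
], jaw=0)

```text
t: 43.5
ee_pos: [0.4628, 0.0155, 0.17]
tcp_rot: [180.0, -0.0, 172.2]
wrist_force: [-0.4, -1.9, 3.8]
grip_width: 0.0105
finger_force: 63.0
```

Emit:
jog_arm([
  [0,0,0.003,0,0,0],
  [0,0,0.006,0,0,0],
  [0,0,0.009,0,0,0],
  [0,0,0.011,0,0,0],
  [0,0,0.0125,0,0,0],
  [0,0,0.0135,0,0,0],
  [0,0,0.0135,0,0,0],
  [0,0,0.0135,0,0,0],
])

```text
t: 44.5
ee_pos: [0.4631, 0.0155, 0.1598]
tcp_rot: [180.0, 0.1, 172.2]
wrist_force: [-12.2, -3.4, 37.4]
grip_width: 0.011
finger_force: 68.1
```

At the stop. I'll ease 1 mm and turn.

Emit:
jog_arm([
  [0,0,-0.001,0,0,0],
  [0,0,-0.001,0,0,0],
])

```text
t: 44.75
ee_pos: [0.463, 0.0155, 0.1602]
tcp_rot: [180.0, 0.1, 172.2]
wrist_force: [-9.7, -2.4, 31.6]
grip_width: 0.0108
finger_force: 66.8
```

Emit:
jog_arm([
  [0,0,0,0,0,9],
  [0,0,0,0,0,19],
  [0,0,0,0,0,29],
  [0,0,0,0,0,39],
  [0,0,0,0,0,49],
  [0,0,0,0,0,59],
  [0,0,0,0,0,69],
  [0,0,0,0,0,78],
  [0,0,0,0,0,85],
  [0,0,0,0,0,88],
])

```text
t: 46.0
ee_pos: [0.4649, 0.0169, 0.1604]
tcp_rot: [179.7, -0.2, 84.1]
wrist_force: [-3.8, 1.2, 26.4]
grip_width: 0.0106
finger_force: 66.3
```

Emit:
jog_arm([
  [0,0,0,0,0,2],
  [0,0,0,0,0,3.5],
  [0,0,0,0,0,3.5],
  [0,0,0,0,0,3.5],
])

```text
t: 46.5
ee_pos: [0.465, 0.0168, 0.1604]
tcp_rot: [179.7, -0.2, 80.8]
wrist_force: [-4.6, 1.9, 27.4]
grip_width: 0.0104
finger_force: 66.3
```

Emit:
jog_arm([
  [0,0,0,0,0,0],
  [0,0,0,0,0,0],
  [0,0,0,0,0,0],
  [0,0,0,0,0,0],
  [0,0,-0.04,0,0,0],
  [0,0,-0.09,0,0,0],
  [0,0,-0.13,0,0,0],
  [0,0,-0.17,0,0,0],
  [0,0,-0.2,0,0,0],
], jaw=0.5)

```text
t: 47.62
ee_pos: [0.4626, 0.0156, 0.3587]
tcp_rot: [-180.0, -0.1, 80.7]
wrist_force: [0.4, 0.8, 0.6]
grip_width: 0.043
finger_force: 0.0
```

Emit:
jog_arm([
  [0.002,0.102,-0.02,0,0,-91.4],
  [0.002,0.102,-0.02,0,0,-91.4],
  [0.002,0.102,-0.02,0,0,-91.4],
  [0.002,0.102,-0.02,0,0,-91.4],
  [0.002,0.102,-0.02,0,0,-91.4],
  [0.002,0.102,-0.02,0,0,-91.4],
  [0.002,0.102,-0.02,0,0,-91.4],
  [0.002,0.102,-0.02,0,0,-91.4],
  [0.002,0.102,-0.02,0,0,-91.4],
  [0.002,0.102,-0.02,0,0,-91.4],
])

```text
t: 48.88
ee_pos: [0.5634, 0.0011, 0.3767]
tcp_rot: [180.0, -0.1, 172.1]
wrist_force: [-0.2, -0.3, -0.3]
grip_width: 0.0428
finger_force: 0.0
```

```bash
python3 cov.py w13; python3 -c "
from h import *
save('scene','s2')"
```

```text
plate (array([578. ,  -0.6]), array([122.6, 283.2]), 82.2, np.int64(19028)) slope,z [0.0017 0.0039 0.1302]
orange [279.  87.] 441 (array([464.4,  16. ]), array([35.4, 11.5]), 82.07) z [0.1667 0.1678]
orange [278. 283.] 436 (array([693.9, -16. ]), array([34. , 11.6]), 82.72) z [0.1653 0.1673]
```

View pics/s2.png

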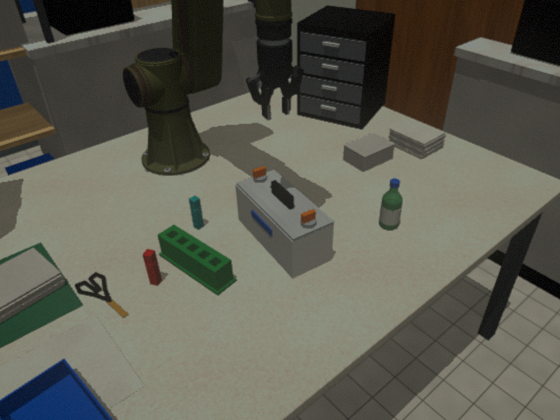

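The picture shows the rack empty (195,258) and the cover home. Both studs lie across the cover, at (260,173) and (308,217), both 7.5 mm in. Bottle, scissors and carton stand where they were. I'm handing in.

```bash
python3 -c "
from cell import ctrl
print(ctrl.job_done())"
```

```text
the job is handed in; nothing more can be done
None
```

I handed the job in at about 49 s: all three tubes stand in the carrier, the cover is home, both studs were pushed in and turned to their stops, and the bottle, scissors and carton were left alone. I have no judging result back.

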